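Clamp a phone in the ratchet repair holder

TASK

Lay the old black phone face up and lengthwise on the two rests of the sloping repair holder, in the middle, with one end against the lower ledge, and let go of it. Then work the red hand lever, pressing it right down and letting it come right up again, so that the jaw ratchets down one tooth at a time until the phone pushes the jaw's sprung pad a few millimetres in and the green ends of the pad's pins show behind the jaw. The ratchet does not go back, so stop at that tooth (red on the pins is too tight); never push the jaw itself, and leave the other things on the bench where they are.

Things in the scene. Friction and masses are not known exactly. Their poses are not given: they have to be found in the camera images.
- phone: Old phone, a dark slab 46 mm wide (its x), 100 mm long (its y), 14 mm thick (its z), 0.08 to 0.15 kg, loose, face up on the bench. Origin: centre of its underside; z out of its face. Either end may go up the slope. In place, its origin is at x 50, y 0, z 0 mm of cradle, its y along the cradle's x; up to 10 mm off the middle will do, and the jaw pushes it the last millimetres to the ledge.
- phone_holder: Repair holder: grey base plate 195 x 200 mm fixed to the bench, metal cradle sloping up away from the robot, blue jaw, red lever on the right. Origin under the middle of the plate; x away from the robot. Highest part: the tie bar at the back, 0.14 m. Within 80 mm of the cradle's middle nothing but the phone stands above cradle z 20 mm. A wall shelf 0.52 m up overhangs the bench beyond x = 0.60 m.
- cradle: Slope of the holder. Origin: mid of the lower ledge's rubber face, level with the rests. x up the slope (0.45 rad above level), y level to the left, z square to the slope. Two rubber-topped rests, x 0 to 112 mm, cover y -17 to 17 mm, tops at z 0; finger room beside them down to z -20. Ledge x -14 to 0, up to z 9. Rods of 8 mm at y +-66, z 5. Rack and brass pawls at y -85 to -75, up to z 20.
- jaw: Blue crossbar on the two rods with a steel rack on its right. Origin: the cradle's when fully open; moves along the cradle's -x as it closes. Fully open, its pad's face is at cradle x 140 mm and the bar at x 162 to 178, top at z 13. It starts 0 to 14 mm closed, 26 to 40 mm beyond a seated phone. It never goes back up. Pushing it directly with more than 4 N fails the job.
- pad (a joint): How far the jaw's sprung pad (blue, rubber face, 50 mm wide) is pushed into the jaw, m: 0 free, 0.013 at its stop; 2.5 N/mm after 4 N preload. Its two pins come out behind the jaw by as much, 7.5 mm green, then red. With the phone seated the right tooth leaves about 0.003 (0.006 while the lever is down); the tooth before leaves a gap of 2 mm, the tooth after gives 0.011, too tight.
- lever (a joint): Angle of the hand lever, rad: 0 up (a spring returns it there), 0.566 down on its stop. A full stroke, down to the stop and up again, moves the jaw one tooth, 8 mm; the first moves it 6 to 14 mm, as the teeth happen to stand. The jaw moves in the latter part of the way down. Let the lever come up below 0.1 or the pawl may miss the next tooth. 4 or 5 strokes in all.
- paddle (a point): Middle of the upper face of the lever's red ribbed paddle, 26 mm wide, 36 long, at the right of the holder, nearest the robot. Up, it is 0.13 m above the bench and slopes 23 degrees down away from the robot; pressed to the stop it is 61 mm lower and within 10 mm in the level. Pressing takes 3 N at first, up to 10 N at the bottom, then the stop. The lever's pivot is 110 mm behind it.
- parts_tray: Bystander: clear plastic box with small parts, 63 x 88 x 25 mm. Origin under its centre.
- tape_roll: Bystander: roll of cream masking tape lying flat, 72 mm across, 48 mm high. Origin under its centre.
- cards: Bystander: small stack of plastic opening cards, 49 x 76 x 8 mm, left of the holder.
- tweezers: Bystander: green tweezers, 145 mm, left of the holder.
- screwdriver: Bystander: orange-handled screwdriver, 150 mm, left of the holder.
- reel: Bystander: blue reel of solder wire, 45 mm across, 28 mm high, at the back right of the holder.
Mind the look-alikes: they are no part of the job. Leave any orange look-alike of the phone alone.

How it is judged:
By the outcome, as a careful person would: the job done as asked, in the order asked, and still so for the second after the job is handed in, with the robot touching nothing.
It also fails if it takes over 51 s, if anything falls off the work surface, if the arm or the gripper's body presses on something with over 40 N, if the wrist force passes 120 N, or if a joint passes its speed limit or range.

ROBOT

A 6-joint arm with a two-finger parallel gripper is mounted at the origin on a cart in front of the work surface, level with it; the furniture and walls round the work are solid. World frame = base frame: x ahead of the robot, y to its left, z up, the work surface at z = 0. Lengths are in mm, angles in rad, forces in N, time in s.
With the tool pointing down it reaches from about 300 to 775 mm from the base axis. Payload 14.6 kg.
Tool frame: the origin (TCP) lies between the finger pads; the fingertips stand ahead of it and the grasp point (between the pads) lies 11 mm behind it (manip.finger_overhang is the z of the fingertips in the tool frame, in mm); z points along the fingers, y is the line along which they close (so a half turn about z gives the same grasp; the last joint's range is limited). The gripper opens to 94 mm and grips with 3 to 60 N. Pads are 16 mm wide; open, the fingers measure 119 mm over their backs; the gripper's body (75 mm by 177 mm) begins 78 mm behind the grasp point.
Start: joints at [-1.373, 0.3, 1.521, -0, 1.321, -0.067], TCP at [143.937, -530.821, 213.446] pointing down, gripper open.
Joint ranges: [-3.03, 3.03], [-0.79, 2.21], [0.23, 2.52], [-1.04, 4.18], [0, 3.07], [-2.55, 2.55]. Speed limits (rad/s): [2.22, 2.22, 2.57, 3.14, 3.14, 3.14].

INTERFACE

Orientations are given as [roll, pitch, yaw] about the fixed x, y, z axes, in that order (R = Rz(yaw) Ry(pitch) Rx(roll)).
In Python, from cell import manip gives the robot as it stands.
- The arm moves only by the tool jog_arm, never from a script. Its argument "series" is a list of rows, each a list of 7 numbers: the shift along the world's x, y, z as a fraction of full scale, then the turn, a rotation vector about the world's x, y, z as a fraction of full scale, then the closure, from 0 (fully open) to 1 (shut). In form: [[dx, dy, dz, wx, wy, wz, fingers], ...]. A call has 1 to 8 rows; each row is the pose to reach, as a shift and turn from the pose commanded when the call began; what a row does not reach only later rows make up. Full scale, the value 1, is 120 mm for a shift and 90 degrees for a turn. A row lasts 1/12 s, in which the tool goes at most 41.7 mm and 7.16 degrees, less where a joint would pass 70% of its speed; a pose out of reach is approached as far as the arm can. A call with a number of a shift or a turn outside -1 to 1 is refused whole. A call with a gripper value outside its range is refused whole. The fingers move at their own pace and stop on an object; "grip_force" is the grip in N (left out, the last holds). Time passes only in rows, so rows that repeat a pose let the fingers close. It gives the time, the measured TCP pose, the force, the opening and the grip force at its end, in the units of the state.
- manip.read_state(): the state, without advancing time (a new reading comes with each control period).
- manip.camera(name): name is "scene" or "top"; returns a dict with "frame" (400x640x3 uint8, red, green, blue), "vfov" (degrees; the focal length in pixels is half the picture's height over the tangent of half this angle, whatever the lens; pixels are square), "cx", "cy" (the principal point, pixels), "R" (3x3) and "t" (3): a world point X has camera coordinates R X + t. Camera axes: x right, y down, z forward; pixel columns grow to the right and rows downward; lengths in mm; the calibration is good to about 2 mm. A picture is of the moment at which its call begins. There is no depth.
- manip.sign_off(): hands the job in; it is judged then, once.
The state is a dict: "clock": time; "joints": joint angles; "qd": joint speeds; "effort": joint torques, N m; "eef_pos": TCP position; "eef_rot": TCP orientation; "wrist_force": force on the tool from outside, world axes, zero at the start; "moment": the same for the moment, N m; "finger_gap": finger opening in mm; "finger_force": force on a finger pad.
Only numpy, scipy, OpenCV 4.12 (cv2) and the standard library are available. Lean on these libraries where they do the work, as an engineer would, in place of code of your own. Each camera call takes 0.05 s, during which the arm holds its last target. There are 200 camera calls.

## Working session

There is one attempt and no reset: what is moved stays moved. The work goes in short steps, Python scripts to look and compute and a tool call to move; the robot and the scene stay as the last step left them, time stands still between calls to the robot, and variables do not carry over. Pictures are saved under pics/ and viewed, at most 10 in all, crops included, and the job is handed in when it is done.

Besides the shell and the picture viewer there is one more tool, called by a JSON object that holds its "op" and its "data". jog_arm: Moves the arm, as the interface text tells. Its arguments: {"type":"object","properties":{"series":{"type":"array"},"grip_force":{"type":"number"}},"required":["series"]}

```bash
mkdir -p pics; ls; python3 - <<'E'
from cell import manip
import cv2,numpy as np
print(manip.read_state(), manip.finger_overhang)
for n in("scene","top"):
    c=manip.camera(n); cv2.imwrite(f"pics/{n}0.png",cv2.cvtColor(c["frame"],cv2.COLOR_RGB2BGR))
    print(n,c["vfov"],c["cx"],c["cy"],np.round(c["R"],4).tolist(),np.round(c["t"],1).tolist())
E
```

```text
pics
{'clock': 0.0, 'joints': array([-1.37261264e+00,  3.00465394e-01,  1.52158882e+00, -1.23704709e-05,
        1.32071230e+00, -6.65924367e-02]), 'qd': array([-0.00127855,  0.00029382,  0.00075579,  0.00087078, -0.00074147,
        0.00056891]), 'effort': array([ 3.87135791e-03, -5.31803513e+01, -3.52733946e+01,  7.10428390e-02,
        2.43738864e-02, -9.42697943e-05]), 'eef_pos': array([ 143.87799411, -530.57765242,  212.88618621]), 'eef_rot': array([-3.14042060e+00, -6.61570225e-05,  2.64779150e-01]), 'wrist_force': array([-0.7443422 , -0.00362517, -0.16314278]), 'moment': array([ 0.00267999, -0.0043168 , -0.03588508]), 'finger_force': 0.0, 'finger_gap': 94.02247896640148} 8.0
scene 48.39151751710915 321.19710158774785 205.56432735184472 [[-0.8017, -0.5976, 0.0114], [-0.386, 0.5031, -0.7732], [0.4563, -0.6243, -0.634]] [456.5, 259.6, 1335.7]
top 44.783656721763926 323.0949872873535 193.62415225989764 [[-0.0257, -0.9996, -0.0154], [-0.9936, 0.0272, -0.1095], [0.1098, 0.0125, -0.9939]] [64.2, 539.3, 1417.7]
```

View pics/scene0.png

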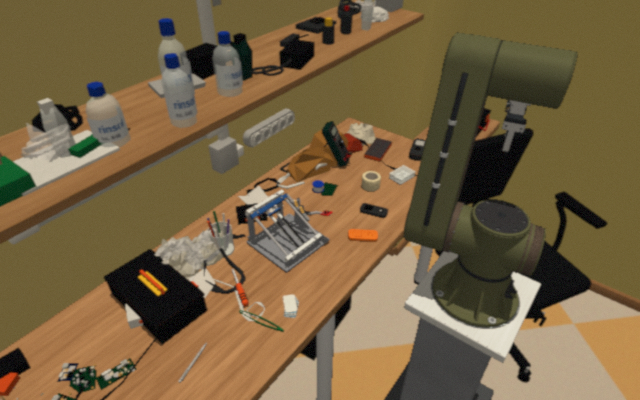

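View pics/top0.png

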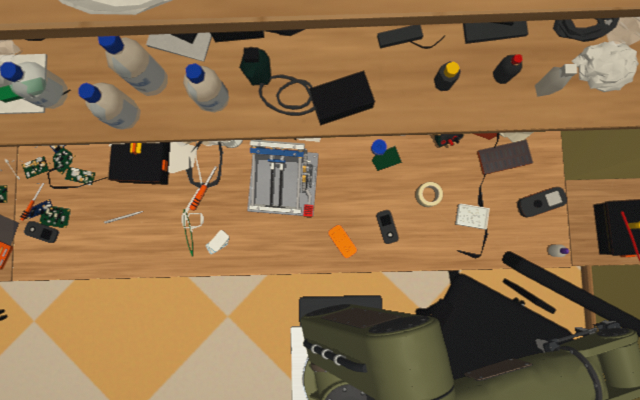

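Top view: the holder is at (283,182), its red paddle at (309,211). Things that could be taken for the phone are the dark phone at (387,227), the orange look-alike at (342,241), a dark handset at (542,202) and a dark device at (41,232). I choose (387,227), which is (374,210) in the scene view, and check it in a close crop.

```bash
python3 - <<'E'
import cv2,numpy as np
t=cv2.imread("pics/top0.png");s=cv2.imread("pics/scene0.png")
a=cv2.resize(t[130:260,240:420],None,fx=4,fy=4,interpolation=cv2.INTER_CUBIC)[:, :720]
b=cv2.resize(s[180:270,235:395],None,fx=4.5,fy=4.5,interpolation=cv2.INTER_CUBIC)
cv2.imwrite("pics/crop_t.png",a);cv2.imwrite("pics/crop_s.png",b)
E
```

```text
(no output)
```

View pics/crop_t.png

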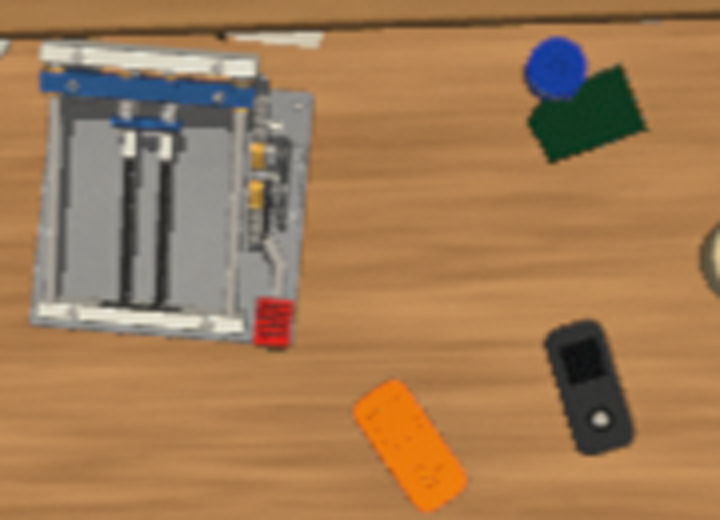

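View pics/crop_s.png

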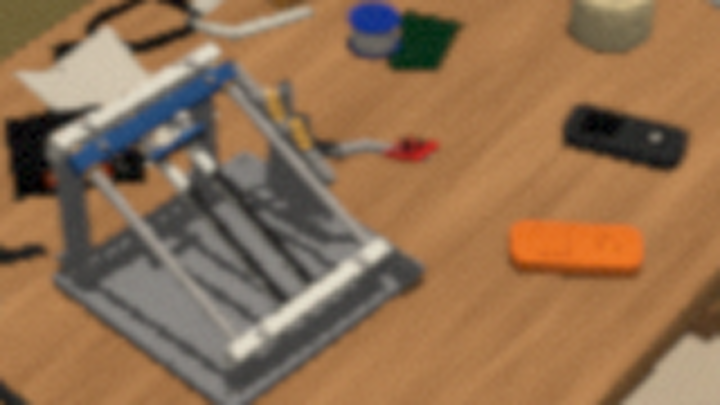

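The crop shows a dark phone with a screen and a round button, lying face up. Its crop position is (590,388), which is (387,227) in the full view. The orange one is separate, so the choice stands. In the same crops the ledge is the white bar from (40,313) to (243,327), and the red paddle is at (273,322).

```bash
cat > h.py <<'E'
import cv2,numpy as np
from cell import manip
class V:
    def __init__(s,n):
        c=manip.camera(n);s.im=c["frame"];s.hsv=cv2.cvtColor(s.im,cv2.COLOR_RGB2HSV)
        s.f=200/np.tan(np.radians(c["vfov"]/2));s.c=np.array([c["cx"],c["cy"]]);s.R=np.array(c["R"]);s.t=np.array(c["t"]);s.o=-s.R.T@s.t
    def ray(s,p):
        d=s.R.T@np.append((np.array(p)-s.c)/s.f,1);return d/np.linalg.norm(d)
    def plane(s,p,z):
        d=s.ray(p);return s.o+d*(z-s.o[2])/d[2]
    def px(s,X):
        q=s.R@np.array(X)+s.t;return q[:2]/q[2]*s.f+s.c
    def blob(s,mask,box):
        x0,y0,x1,y1=box;m=np.zeros(mask.shape,np.uint8);m[y0:y1,x0:x1]=mask[y0:y1,x0:x1]
        n,l,st,ce=cv2.connectedComponentsWithStats(m);i=1+np.argmax(st[1:,4]);m=(l==i).astype(np.uint8)
        ct=max(cv2.findContours(m,0,2)[0],key=len);return ce[i],st[i,4],cv2.minAreaRect(ct),m
def tri(a,p,b,q):
    d,e=a.ray(p),b.ray(q);k=np.linalg.lstsq(np.c_[d,-e],b.o-a.o,rcond=None)[0]
    A,B=a.o+k[0]*d,b.o+k[1]*e;return (A+B)/2,np.linalg.norm(A-B)
E
python3 - <<'E'
from h import *
np.set_printoptions(precision=1,suppress=True)
T,S=V("top"),V("scene")
def near(v,lo,hi): return cv2.inRange(v.hsv,lo,hi)//255
boxes={"phone":((365,200,410,255),(355,200,392,222)),"paddle":((300,200,320,222),(315,205,335,220)),"ledge":((245,200,304,217),(283,230,325,263))}
for k,(bt,bs) in boxes.items():
    r=[]
    for v,b in((T,bt),(S,bs)):
        m={"phone":near(v,(0,0,0),(180,255,75)),"paddle":near(v,(0,150,60),(6,255,255))|near(v,(172,150,60),(180,255,255)),"ledge":near(v,(0,0,185),(180,70,255))}[k]
        r.append(v.blob(m,b)); print(k,r[-1][:3])
        for side,i in(("min",0),("max",1)):
            ys,xs=np.nonzero(r[-1][3]); e=xs.min() if i==0 else xs.max(); print("   end",side,e,ys[xs==e].mean())
    print("  tri",*tri(T,r[0][0],S,r[1][0]))
    if k=="phone":
        P=np.array([T.plane(p,14) for p in cv2.boxPoints(r[0][2])]);print(P,np.linalg.norm(np.diff(P,axis=0),axis=1))
        print(T.plane(r[0][0],12))
E
```

```text
phone (array([386.8, 226.4]), np.int32(439), ((386.8160705566406, 226.58438110351562), (32.020301818847656, 14.353928565979004), 72.47443389892578))
   end min 376 216.0
   end max 397 237.0
phone (array([373.5, 210.2]), np.int32(225), ((373.5588073730469, 210.2647247314453), (25.951313018798828, 8.973817825317383), 14.03624439239502))
   end min 361 209.0
   end max 386 211.5
  tri [ 437.9 -139.3    4.7] 2.8522288267993665
[[ 478.4 -104.4   14. ]
 [ 490.3 -145.8   14. ]
 [ 398.5 -170.8   14. ]
 [ 386.7 -129.6   14. ]] [43.1 95.2 42.8]
[ 438.8 -137.7   12. ]
paddle (array([307.9, 210.3]), np.int32(98), ((307.5, 210.5), (11.0, 9.0), 90.0))
   end min 303 215.0
   end max 312 208.33333333333334
paddle (array([326.1, 213.1]), np.int32(36), ((326.0, 213.0), (4.0, 10.0), 90.0))
   end min 321 214.0
   end max 331 212.0
  tri [484.2  91.8 122.9] 1.7106629910234852
ledge (array([274.3, 209. ]), np.int32(99), ((274.3966369628906, 209.0854034423828), (31.239599227905273, 3.2235093116760254), 5.440331935882568))
   end min 259 207.0
   end max 290 209.5
ledge (array([303.7, 245.6]), np.int32(80), ((303.6199951171875, 245.66001892089844), (3.4000000953674316, 24.60000228881836), 53.13010025024414))
   end min 293 252.0
   end max 314 239.0
  tri [496.2 193.4  50.3] 1.9735820244535105
```

```bash
python3 - <<'E'
from h import *
np.set_printoptions(precision=1,suppress=True)
T,S=V("top"),V("scene")
ft=lambda c:(np.array(c)+.5)/4-.5+[240,130]
fs=lambda c:(np.array(c)+.5)/4.5-.5+[235,180]
P={}
for k,a,b in[("ledgeL",(39,313),(237,348)),("ledgeR",(242,328),(384,252)),("tieL",(41,53),(57,140)),("tieR",(256,69),(213,55)),("restL",(130,145),(173,174)),("restR",(165,150),(203,158))]:
    P[k],e=tri(T,ft(a),S,fs(b));print(k,P[k],e)
for a,b in[("ledgeL","ledgeR"),("tieL","tieR")]:
    d=P[b]-P[a];print(np.linalg.norm(d),np.degrees(np.arctan2(d[0],-d[1])),(P[a]+P[b])/2)
# line fit of ledge middle segment in top view, blue jaw bar line too
m=cv2.inRange(T.hsv,(100,120,60),(120,255,255))//255
c,n,r,mm=T.blob(m,(245,135,308,165));print("jaw top",c,n,r)
ys,xs=np.nonzero(mm);L=cv2.fitLine(np.c_[xs,ys].astype(np.float32),2,0,.01,.01).ravel()
A,B=[T.plane(L[2:]+s*L[:2],120) for s in(-20,20)];d=B-A;print("jaw yaw",np.degrees(np.arctan2(d[0],-d[1])))
m2=cv2.inRange(S.hsv,(100,120,60),(120,255,255))//255
c2,n2,r2,mm2=S.blob(m2,(245,185,292,222));print(c2,n2,tri(T,c,S,c2))
E
```

```text
ledgeL [501.7 266.3  55. ] 0.6787568411991309
ledgeR [487.4 118.5  42.3] 1.1219390479554805
tieL [676.5 249.1 139.2] 1.1533222712584188
tieR [662.6  99.4 129.4] 1.8216814820612712
restL [618.1 193.6  99.7] 2.8797509257956904
restR [613.  168.  100.3] 1.1818214436054755
149.01575560296143 -5.503285726561358 [494.6 192.4  48.7]
150.67069456063305 -5.3229398782705175 [669.5 174.3 134.3]
jaw top [276.7 151.8] 246 ((276.9029235839844, 151.76174926757812), (52.230316162109375, 5.5221476554870605), 4.39870548248291)
jaw yaw -6.146600229266133
[267.8 206.2] 136 (array([653.9, 177.3, 121.5]), np.float64(2.274254447446071))
```

{"op": "jog_arm", "data": {"series": [[0.2,0.26,0,0,0,0,0],[0.4,0.52,-0.1,0,0,0,0],[0.6,0.78,-0.2,0,0,0,0],[0.74,0.98,-0.3,0,0,0,0]], "grip_force": 25}}

```text
clock: 0.63
eef_pos: [233.9, -411.2, 177.0]
eef_rot: [3.141, -0.0, 0.265]
wrist_force: [0.3, 0.0, -0.2]
finger_gap: 93.7
finger_force: 0.0
```

{"op": "jog_arm", "data": {"series": [[0.2,0.26,0,0,0,0,0],[0.4,0.52,-0.1,0,0,0,0],[0.6,0.78,-0.2,0,0,0,0],[0.74,0.98,-0.2,0,0,0,0]]}}

```text
clock: 0.97
eef_pos: [322.1, -292.8, 151.7]
eef_rot: [-3.139, 0.001, 0.265]
wrist_force: [0.3, -0.6, -0.6]
finger_gap: 94.0
finger_force: 0.0
```

{"op": "jog_arm", "data": {"series": [[0.2,0.26,0,0,0,0,0],[0.4,0.52,0,0,0,0,0],[0.6,0.78,0,0,0,0,0],[0.74,0.98,0,0,0,0,0]]}}

```text
clock: 1.3
eef_pos: [411.6, -175.8, 153.6]
eef_rot: [3.141, -0.001, 0.266]
wrist_force: [0.4, -1.0, 0.6]
finger_gap: 94.3
finger_force: 0.0
```

{"op": "jog_arm", "data": {"series": [[0.12,0.17,0,0,0,0,0],[0.23,0.33,0,0,0,0,0],[0.23,0.33,0,0,0,0,0],[0.23,0.33,0,0,0,0,0]]}}

```text
clock: 1.63
eef_pos: [438.1, -137.8, 153.3]
eef_rot: [-3.142, 0.0, 0.267]
wrist_force: [-1.1, -0.8, -0.2]
finger_gap: 93.9
finger_force: 0.0
```

{"op": "jog_arm", "data": {"series": [[0,0,-0.25,0,0,0,0],[0,0,-0.5,0,0,0,0],[0,0,-0.75,0,0,0,0],[0,0,-0.95,0,0,0,0],[0,0,-0.95,0,0,0,0]]}}

```text
clock: 2.05
eef_pos: [435.3, -138.5, 35.8]
eef_rot: [-3.138, 0.005, 0.264]
wrist_force: [-0.2, 0.0, -0.8]
finger_gap: 94.3
finger_force: 0.0
```

{"op": "jog_arm", "data": {"series": [[0,0,-0.1,0,0,0,0],[0,0,-0.2,0,0,0,0],[0,0,-0.23,0,0,0,0],[0,0,-0.23,0,0,0,0]]}}

```text
clock: 2.38
eef_pos: [437.8, -138.9, 12.3]
eef_rot: [-3.141, 0.0, 0.264]
wrist_force: [-0.2, -0.8, 0.4]
finger_gap: 94.4
finger_force: 0.0
```

{"op": "jog_arm", "data": {"series": [[0,0,0,0,0,0,0.3],[0,0,0,0,0,0,0.5],[0,0,0,0,0,0,0.7],[0,0,0,0,0,0,0.7],[0,0,0,0,0,0,0.7],[0,0,0,0,0,0,0.7],[0,0,0,0,0,0,0.7],[0,0,0,0,0,0,0.7]]}}

```text
clock: 3.05
eef_pos: [437.9, -138.4, 11.9]
eef_rot: [-3.142, 0.0, 0.265]
wrist_force: [-0.7, -0.6, 0.6]
finger_gap: 45.9
finger_force: 25.0
```

```bash
python3 - <<'E'
import numpy as np
from scipy.spatial.transform import Rotation as R
from cell import manip
s=manip.read_state();c=R.from_euler('xyz',s["eef_rot"])
H=R.from_euler('z',-0.098)*R.from_euler('y',-0.45)  # cradle axes
M=H.as_matrix();t=R.from_matrix(np.c_[M[:,0],-M[:,1],-M[:,2]])
print(M.round(3).tolist(),((t*c.inv()).as_rotvec()/(np.pi/2)).round(3), t.as_euler('xyz').round(3))
o=np.array([505,192,45.5])
for z in(70,40,12):
    p=o+M@[52,0,12-12+z];print(z,p.round(1),((p-s["eef_pos"])/120).round(3))
E
```

```text
[[0.896, 0.098, -0.433], [-0.088, 0.995, 0.043], [0.435, 0.0, 0.9]] [ 0.024 -0.287 -0.227] [ 3.142 -0.45  -0.098]
70 [521.3 190.4 131.1] [0.695 2.74  0.994]
40 [534.3 189.1 104.1] [0.803 2.729 0.769]
12 [546.4 187.9  78.9] [0.904 2.719 0.559]
```

{"op": "jog_arm", "data": {"series": [[0,0,0.1,0,0,0,0.7],[0,0,0.3,0,0,0,0.7],[0,0,0.55,0,0,0,0.7],[0,0,0.8,0,0,0,0.7],[0,0,1.0,0,0,0,0.7]]}}

```text
clock: 3.47
eef_pos: [438.0, -138.4, 133.8]
eef_rot: [3.141, -0.001, 0.265]
wrist_force: [1.3, -0.5, -1.2]
finger_gap: 45.6
finger_force: 25.0
```

{"op": "jog_arm", "data": {"series": [[0,0,0.25,0,0,0,0.7],[0,0,0.5,0,0,0,0.7],[0,0,0.5,0,0,0,0.7]]}}

```text
clock: 3.72
eef_pos: [439.6, -139.1, 197.0]
eef_rot: [3.137, -0.006, 0.265]
wrist_force: [0.3, -0.4, -0.6]
finger_gap: 46.3
finger_force: 25.0
```

{"op": "jog_arm", "data": {"series": [[0.05,0.18,0,0.003,-0.036,-0.028,0.7],[0.1,0.37,0,0.006,-0.072,-0.057,0.7],[0.15,0.55,0,0.009,-0.108,-0.085,0.7],[0.2,0.74,0,0.012,-0.144,-0.114,0.7],[0.23,0.92,0,0.012,-0.144,-0.114,0.7]]}}

```text
clock: 4.13
eef_pos: [464.8, -26.9, 191.0]
eef_rot: [3.121, -0.228, 0.084]
wrist_force: [-0.5, -0.2, -0.5]
finger_gap: 45.7
finger_force: 25.0
```

{"op": "jog_arm", "data": {"series": [[0.05,0.18,0,0.003,-0.036,-0.028,0.7],[0.1,0.37,0,0.006,-0.072,-0.057,0.7],[0.15,0.55,0,0.009,-0.108,-0.085,0.7],[0.2,0.74,0,0.012,-0.143,-0.113,0.7],[0.23,0.92,0,0.012,-0.143,-0.113,0.7]]}}

```text
clock: 4.55
eef_pos: [492.2, 83.7, 190.7]
eef_rot: [-3.14, -0.452, -0.101]
wrist_force: [0.3, -0.4, -1.3]
finger_gap: 46.0
finger_force: 25.0
```

{"op": "jog_arm", "data": {"series": [[0.08,0.25,0,0,0,0,0.7],[0.14,0.5,0,0,0,0,0.7],[0.2,0.75,0,0,0,0,0.7],[0.23,0.9,-0.2,0,0,0,0.7],[0.23,0.9,-0.5,0,0,0,0.7],[0.23,0.9,-0.5,0,0,0,0.7],[0.23,0.9,-0.5,0,0,0,0.7]]}}

```text
clock: 5.13
eef_pos: [519.7, 190.0, 130.3]
eef_rot: [3.139, -0.446, -0.097]
wrist_force: [0.8, 0.1, -0.4]
finger_gap: 45.5
finger_force: 25.0
```

```bash
python3 - <<'E'
from h import *
s=manip.read_state();print(s["eef_pos"],s["eef_rot"],s["joints"].round(2),s["wrist_force"].round(2))
T,S=V("top"),V("scene")
a=cv2.resize(T.im[120:230,230:350],(600,550),interpolation=2);b=cv2.resize(S.im[140:270,225:355],(550,550),interpolation=2)
cv2.imwrite("pics/c1.png",cv2.resize(np.hstack([a,b])[...,::-1],None,fx=.69,fy=.69))
E
```

```text
[519.7487213  189.96948987 130.33701166] [ 3.13928968 -0.44599426 -0.09661821] [ 0.38  0.22  1.9  -0.34  0.65  2.28] [ 0.76  0.14 -0.42]
```

View pics/c1.png

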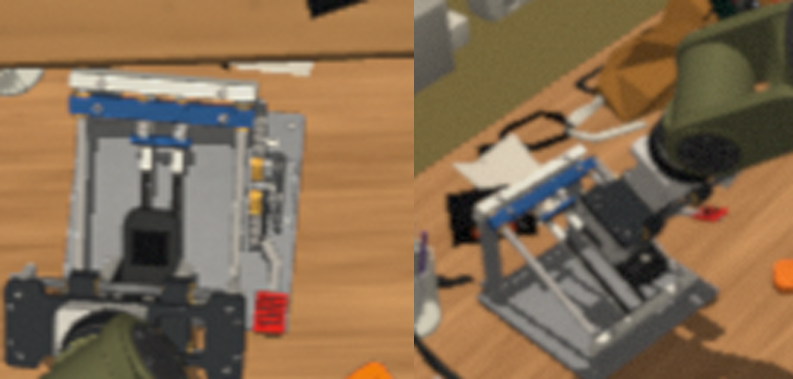

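The phone hangs face up over the middle of the rests at crop (150,245), tilted with the slope and parallel to the rests. I'm lowering it.

{"op": "jog_arm", "data": {"series": [[0.05,-0.005,-0.1,0,0,0,0.7],[0.1,-0.01,-0.2,0,0,0,0.7],[0.15,-0.015,-0.3,0,0,0,0.7],[0.18,-0.018,-0.36,0,0,0,0.7],[0.2,-0.02,-0.4,0,0,0,0.7],[0.2,-0.02,-0.4,0,0,0,0.7]]}}

```text
clock: 5.73
eef_pos: [545.1, 187.6, 84.1]
eef_rot: [-3.141, -0.45, -0.099]
wrist_force: [-0.2, 0.1, -1.2]
finger_gap: 45.8
finger_force: 25.0
```

{"op": "jog_arm", "data": {"series": [[0.004,0,-0.008,0,0,0,0.7],[0.008,0,-0.016,0,0,0,0.7],[0.008,0,-0.016,0,0,0,0.7]]}}

```text
clock: 5.98
eef_pos: [545.8, 188.1, 82.5]
eef_rot: [-3.141, -0.451, -0.098]
wrist_force: [0.0, -1.4, -1.8]
finger_gap: 46.1
finger_force: 25.0
```

{"op": "jog_arm", "data": {"series": [[0.004,0,-0.008,0,0,0,0.7],[0.008,0,-0.016,0,0,0,0.7],[0.008,0,-0.016,0,0,0,0.7]]}}

```text
clock: 6.23
eef_pos: [546.7, 188.1, 80.5]
eef_rot: [-3.142, -0.45, -0.098]
wrist_force: [-5.5, -0.6, 5.5]
finger_gap: 45.7
finger_force: 25.0
```

{"op": "jog_arm", "data": {"series": [[0.004,0,-0.008,0,0,0,0.7],[0.008,0,-0.016,0,0,0,0.7],[0.008,0,-0.016,0,0,0,0.7]]}}

```text
clock: 6.48
eef_pos: [547.7, 188.0, 79.9]
eef_rot: [3.142, -0.451, -0.098]
wrist_force: [-18.4, -5.2, 23.9]
finger_gap: 46.0
finger_force: 25.0
```

{"op": "jog_arm", "data": {"series": [[-0.004,0,0.01,0,0,0,0.7],[-0.004,0,0.01,0,0,0,0.7],[-0.004,0,0.01,0,0,0,0.4],[-0.004,0,0.01,0,0,0,0.25],[-0.004,0,0.01,0,0,0,0.25],[-0.004,0,0.01,0,0,0,0.25]]}}

```text
clock: 6.98
eef_pos: [547.1, 188.0, 79.1]
eef_rot: [3.142, -0.45, -0.098]
wrist_force: [0.0, -1.2, 0.1]
finger_gap: 68.7
finger_force: 0.0
```

{"op": "jog_arm", "data": {"series": [[-0.05,0.005,0.1,0,0,0,0.25],[-0.12,0.01,0.25,0,0,0,0.25],[-0.24,0.02,0.5,0,0,0,0.25],[-0.48,0.04,0.75,0,0,0,0.25],[-0.8,0.04,0.9,0,0,0,0.4],[-1,0.04,0.9,0,0,0,0.8],[-1,0,0.9,0,0,0,1],[-1,0,0.9,0,0,0,1]]}}

```text
clock: 7.65
eef_pos: [426.8, 187.9, 187.9]
eef_rot: [-3.141, -0.451, -0.097]
wrist_force: [0.5, 0.4, 0.8]
finger_gap: 47.4
finger_force: 0.0
```

{"op": "jog_arm", "data": {"series": [[0,-0.25,0,0.0,0.07,0,1],[0,-0.5,0,0.0,0.14,0,1],[0,-0.75,0,0,0.21,0,1],[0,-0.8,0,0,0.286,0,1],[0,-0.8,0,0,0.286,0,1]]}}

```text
clock: 8.07
eef_pos: [429.3, 89.7, 186.8]
eef_rot: [3.099, 0.005, -0.092]
wrist_force: [1.1, 0.2, 0.4]
finger_gap: 13.8
finger_force: 0.0
```

```bash
python3 - <<'E'
from h import *
s=manip.read_state();print(s["eef_pos"],s["eef_rot"],s["joints"].round(2),s["wrist_force"].round(2))
T,S=V("top"),V("scene")
a=cv2.resize(T.im[120:230,230:350],(600,550),interpolation=2);b=cv2.resize(S.im[140:270,225:355],(550,550),interpolation=2)
cv2.imwrite("pics/c2.png",cv2.resize(np.hstack([a,b])[...,::-1],None,fx=.69,fy=.69))
E
```

```text
[429.25533501  89.74227261 186.77410673] [ 3.09869981  0.00515421 -0.09229231] [ 0.15  0.09  1.84 -0.04  1.23  1.82] [1.05 0.22 0.41]
```

View pics/c2.png

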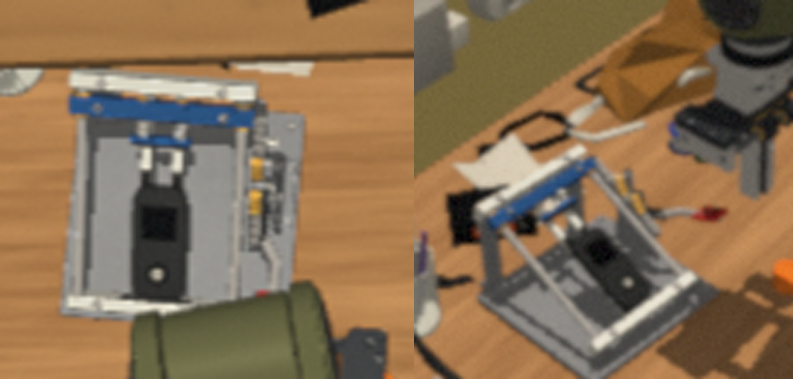

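The phone lies centred on the two rests with its lower end at the ledge: top crop (158,240), button at (158,273). It has been let go of. Next I locate the paddle.

```bash
python3 - <<'E'
from h import *
T,S=V("top"),V("scene")
for p in((307.9,210.3),):print([T.plane(p,z).round(1) for z in(120,126,132)])
m=cv2.inRange(S.hsv,(0,130,50),(8,255,255))|cv2.inRange(S.hsv,(170,130,50),(180,255,255))
c,n,r,mm=S.blob(m//255,(312,203,338,222));ys,xs=np.nonzero(mm);print(c,n,xs.min(),xs.max(),ys.min(),ys.max(),tri(T,(307.9,210.3),S,c))
for X in([484,92,123],[484,92,130],[466,94,137],[502,90,115]):print(X,T.px(X).round(1),S.px(X).round(1))
s=manip.read_state();print(s["eef_pos"].round(1),s["eef_rot"].round(3),s["finger_gap"])
E
```

```text
[array([485.3,  92.3, 120. ]), array([484.8,  92. , 126. ]), array([484.3,  91.8, 132. ])]
[325.725 213.125] 40 320 331 211 215 (array([484.83122538,  92.04389343, 122.33810714]), np.float64(0.5972623096133595))
[484, 92, 123] [308.  210.7] [325.9 213. ]
[484, 92, 130] [307.9 210.5] [325.9 211.4]
[466, 94, 137] [307.2 216.8] [330.2 212.2]
[502, 90, 115] [308.7 204.5] [321.7 212.4]
[427.2  92.2 186.7] [ 3.099e+00 -3.000e-03 -8.800e-02] 0.9268614178634582
```

{"op": "jog_arm", "data": {"series": [[0.2,0,0,0.027,0,0,1],[0.4,0,-0.1,0.027,0,0,1],[0.47,0,-0.3,0.027,0,0,1],[0.47,0,-0.3,0.027,0,0,1],[0.47,0,-0.3,0.027,0,0,1]]}}

```text
clock: 8.68
eef_pos: [482.5, 92.5, 150.8]
eef_rot: [3.141, 0.003, -0.087]
wrist_force: [0.3, -0.3, -0.3]
finger_gap: 0.0
finger_force: 0.0
```

{"op": "jog_arm", "data": {"series": [[0,0,-0.04,0,0,0,1],[0,0,-0.08,0,0,0,1],[0,0,-0.12,0,0,0,1],[0,0,-0.16,0,0,0,1],[0,0,-0.16,0,0,0,1]]}}

```text
clock: 9.1
eef_pos: [483.2, 92.1, 131.6]
eef_rot: [3.141, 0.001, -0.088]
wrist_force: [1.1, 0.7, 3.3]
finger_gap: 0.6
finger_force: 1.0
```

{"op": "jog_arm", "data": {"series": [[0,0,-0.08,0,0,0,1],[0,0,-0.16,0,0,0,1],[0,0,-0.24,0,0,0,1],[0,0,-0.32,0,0,0,1],[0,0,-0.36,0,0,0,1],[0,0,-0.4,0,0,0,1],[0,0,-0.4,0,0,0,1]]}}

```text
clock: 9.68
eef_pos: [483.0, 92.0, 82.8]
eef_rot: [3.141, 0.003, -0.088]
wrist_force: [-4.0, 1.1, 4.0]
finger_gap: 0.5
finger_force: 2.5
```

{"op": "jog_arm", "data": {"series": [[0,0,-0.02,0,0,0,1],[0,0,-0.04,0,0,0,1],[0,0,-0.04,0,0,0,1]]}}

```text
clock: 9.93
eef_pos: [483.4, 91.9, 79.0]
eef_rot: [3.141, 0.002, -0.088]
wrist_force: [-3.3, -0.3, 5.8]
finger_gap: 0.7
finger_force: 3.2
```

{"op": "jog_arm", "data": {"series": [[0,0,-0.015,0,0,0,1],[0,0,-0.03,0,0,0,1],[0,0,-0.03,0,0,0,1]]}}

```text
clock: 10.18
eef_pos: [483.7, 91.9, 76.4]
eef_rot: [3.141, 0.001, -0.088]
wrist_force: [-8.6, -0.0, 17.7]
finger_gap: 0.6
finger_force: 9.5
```

{"op": "jog_arm", "data": {"series": [[0,0,-0.012,0,0,0,1],[0,0,-0.025,0,0,0,1],[0,0,-0.025,0,0,0,1]]}}

```text
clock: 10.43
eef_pos: [484.0, 91.9, 75.1]
eef_rot: [3.141, -0.0, -0.088]
wrist_force: [-18.8, -2.3, 40.6]
finger_gap: 0.2
finger_force: 21.5
```

{"op": "jog_arm", "data": {"series": [[0,0,0.1,0,0,0,1],[0,0,0.25,0,0,0,1],[0,0,0.4,0,0,0,1],[0,0,0.5,0,0,0,1],[0,0,0.525,0,0,0,1],[0,0,0.525,0,0,0,1],[0,0,0.525,0,0,0,1]]}}

```text
clock: 11.02
eef_pos: [483.5, 92.0, 135.0]
eef_rot: [3.141, 0.001, -0.088]
wrist_force: [2.0, 0.5, 2.0]
finger_gap: 0.8
finger_force: 1.0
```

```bash
cat > j.py <<'E'
from h import *
import sys
n=sys.argv[1];T,S=V("top"),V("scene")
M=cv2.cvtColor
out=[]
for v,b in((T,(245,135,308,175)),(S,(245,185,295,240))):
    m=cv2.inRange(v.hsv,(100,120,60),(120,255,255))//255
    c,k,r,_=v.blob(m,b);out.append(c);print(c.round(1),k,np.round(r[0],1))
print(tri(T,out[0],S,out[1]))
for nm,v in(("T",T),("S",S)):cv2.imwrite(f"pics/{n}{nm}.png",v.im[...,::-1])
a=cv2.resize(T.im[130:220,235:325],(400,400),interpolation=2);b=cv2.resize(S.im[180:260,240:320],(400,400),interpolation=2)
cv2.imwrite(f"pics/{n}.png",np.hstack([a,b])[...,::-1])
s=manip.read_state();print(s["clock"],s["eef_pos"].round(1),s["wrist_force"].round(1))
E
python3 j.py j1
```

```text
[276.3 154.7] 252 [276.6 154.7]
[267.7 209.4] 126 [267.3 209.1]
(array([649.24265948, 180.76133913, 112.3666596 ]), np.float64(6.532007295177836))
11.1167 [483.3  92.  134.8] [2.6 1.1 2.3]
```

{"op": "jog_arm", "data": {"series": [[0,0,-0.1,0,0,0,1],[0,0,-0.2,0,0,0,1],[0,0,-0.3,0,0,0,1],[0,0,-0.38,0,0,0,1],[0,0,-0.45,0,0,0,1],[0,0,-0.49,0,0,0,1],[0,0,-0.505,0,0,0,1],[0,0,-0.505,0,0,0,1]]}}

```text
clock: 11.78
eef_pos: [483.1, 92.0, 75.7]
eef_rot: [3.141, 0.003, -0.088]
wrist_force: [-12.6, -1.7, 26.8]
finger_gap: 0.9
finger_force: 14.5
```

{"op": "jog_arm", "data": {"series": [[0,0,0.1,0,0,0,1],[0,0,0.25,0,0,0,1],[0,0,0.4,0,0,0,1],[0,0,0.5,0,0,0,1],[0,0,0.53,0,0,0,1],[0,0,0.53,0,0,0,1],[0,0,0.53,0,0,0,1]]}}

```text
clock: 12.37
eef_pos: [483.2, 92.0, 137.7]
eef_rot: [3.141, 0.002, -0.088]
wrist_force: [1.2, 1.3, 0.1]
finger_gap: 0.3
finger_force: 1.0
```

```bash
python3 j.py j2
```

```text
[276.6 157.6] 244 [276.5 157.4]
[270.4 210.4] 132 [271.7 209.8]
(array([640.04297091, 179.53293809, 112.2682121 ]), np.float64(4.271130630807181))
12.4667 [483.1  92.  137.6] [1.5 1.1 1.4]
```

View pics/j2.png

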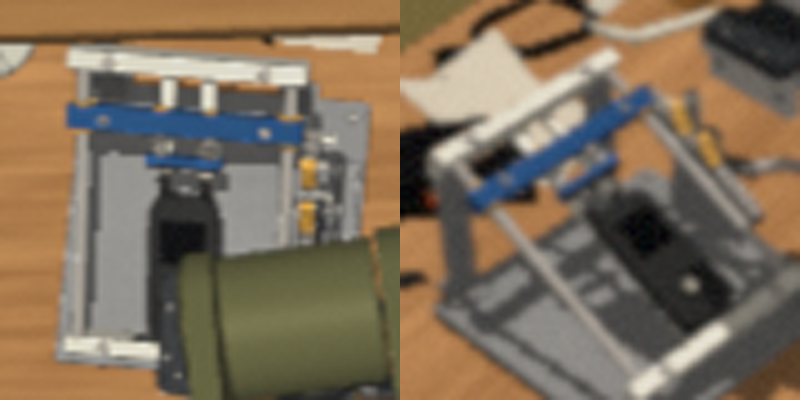

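The jaw has moved 2.9 px (8 mm) per stroke. The pad face at top crop y≈168 is still about 13 mm from the phone's end at about (185,190). I'll do another full stroke.

{"op": "jog_arm", "data": {"series": [[0,0,-0.12,0,0,0,1],[0,0,-0.23,0,0,0,1],[0,0,-0.33,0,0,0,1],[0,0,-0.41,0,0,0,1],[0,0,-0.48,0,0,0,1],[0,0,-0.515,0,0,0,1],[0,0,-0.53,0,0,0,1],[0,0,-0.53,0,0,0,1]]}}

```text
clock: 13.13
eef_pos: [483.0, 92.0, 75.7]
eef_rot: [3.141, 0.003, -0.088]
wrist_force: [-13.1, -1.3, 27.8]
finger_gap: 0.6
finger_force: 14.6
```

{"op": "jog_arm", "data": {"series": [[0,0,0.1,0,0,0,1],[0,0,0.25,0,0,0,1],[0,0,0.4,0,0,0,1],[0,0,0.5,0,0,0,1],[0,0,0.53,0,0,0,1],[0,0,0.53,0,0,0,1],[0,0,0.53,0,0,0,1]]}}

```text
clock: 13.72
eef_pos: [483.2, 92.0, 137.7]
eef_rot: [3.141, 0.002, -0.088]
wrist_force: [0.5, 0.5, 0.7]
finger_gap: 0.4
finger_force: 1.0
```

```bash
python3 j.py j3
```

```text
[276.1 160.3] 250 [276.1 160.3]
[274.4 210.7] 98 [274.1 210.5]
(array([628.38543009, 178.3751057 , 116.74923625]), np.float64(2.7420979875359683))
13.8167 [483.1  92.  137.6] [1.1 0.9 1.9]
```

View pics/j3.png

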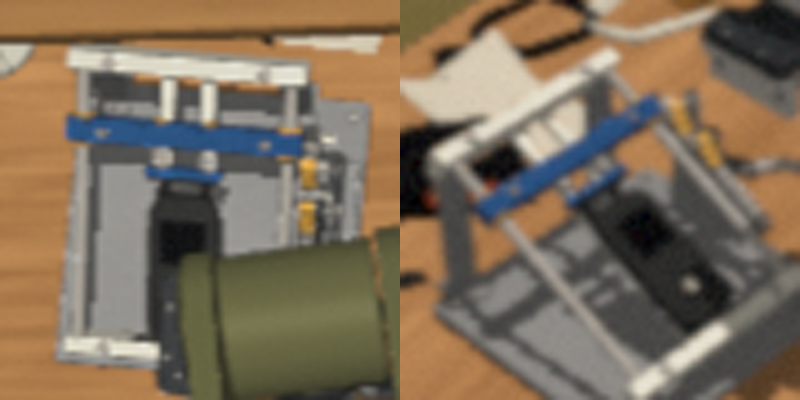

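The bar is now at top row 160.3. The pad face, at crop (185,181), stands only a few mm above the phone's end at about y 190. One more stroke, then I'll check the pins.

{"op": "jog_arm", "data": {"series": [[0,0,-0.12,0,0,0,1],[0,0,-0.23,0,0,0,1],[0,0,-0.33,0,0,0,1],[0,0,-0.41,0,0,0,1],[0,0,-0.48,0,0,0,1],[0,0,-0.515,0,0,0,1],[0,0,-0.53,0,0,0,1],[0,0,-0.53,0,0,0,1]]}}

```text
clock: 14.48
eef_pos: [483.0, 91.9, 75.7]
eef_rot: [3.141, 0.003, -0.088]
wrist_force: [-13.0, -1.5, 27.4]
finger_gap: 0.7
finger_force: 14.7
```

{"op": "jog_arm", "data": {"series": [[0,0,0.1,0,0,0,1],[0,0,0.25,0,0,0,1],[0,0,0.4,0,0,0,1],[0,0,0.5,0,0,0,1],[0,0,0.53,0,0,0,1],[0,0,0.53,0,0,0,1],[0,0,0.53,0,0,0,1]]}}

```text
clock: 15.07
eef_pos: [483.2, 92.0, 137.7]
eef_rot: [3.141, 0.002, -0.088]
wrist_force: [0.9, 0.9, 1.4]
finger_gap: 0.6
finger_force: 1.0
```

```bash
python3 j.py j4; python3 - <<'E'
import cv2,numpy as np
for n in("j2","j3","j4"):
  for w,b in(("T",(255,145,300,185)),("S",(245,190,300,235))):
    im=cv2.imread(f"pics/{n}{w}.png");h=cv2.cvtColor(im,cv2.COLOR_BGR2HSV);x0,y0,x1,y1=b
    m=cv2.inRange(h,(100,120,60),(120,255,255));m[:y0]=0;m[y1:]=0;m[:,:x0]=0;m[:,x1:]=0
    k,l,st,c=cv2.connectedComponentsWithStats(m)
    g=cv2.inRange(h,(40,90,60),(85,255,255))[y0:y1,x0:x1];r=(cv2.inRange(h,(0,150,60),(6,255,255))|cv2.inRange(h,(174,150,60),(180,255,255)))[y0:y1,x0:x1]
    print(n,w,[(c[i].round(1).tolist(),int(st[i,4])) for i in range(1,k) if st[i,4]>8],"green",(np.argwhere(g)[:,::-1]+[x0,y0]).tolist()[:12],"red",(np.argwhere(r)[:,::-1]+[x0,y0]).tolist()[:6])
E
```

```text
[275.6 163. ] 236 [275.9 162.9]
[273.1 214.2] 113 [272.5 214.2]
(array([625.7910953 , 183.1374729 , 105.70399404]), np.float64(4.265352618610609))
15.1667 [483.1  92.  137.6] [0.6 1.  2.1]
j2 T [([276.9, 157.6], 217), ([276.3, 166.0], 35)] green [] red []
j2 S [([270.4, 210.4], 132)] green [] red [[245, 220]]
j3 T [([276.9, 160.3], 219), ([276.1, 168.8], 34)] green [] red []
j3 S [([289.0, 201.3], 9), ([274.4, 210.7], 98), ([280.0, 216.5], 10), ([258.8, 220.4], 20)] green [] red [[258, 216]]
j4 T [([276.7, 163.0], 206), ([275.3, 171.6], 35)] green [] red []
j4 S [([273.1, 214.2], 113), ([278.3, 220.3], 9)] green [] red [[257, 216]]
```

View pics/j4.png

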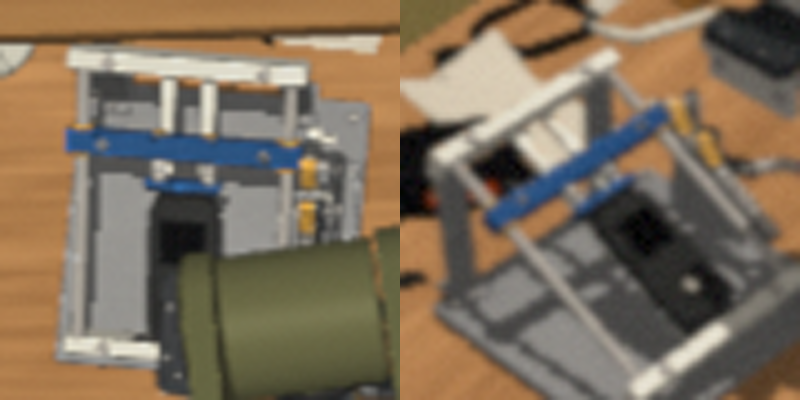

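The pad-to-bar spacing in the top view is still 8.6 px (8.4 and 8.5 on the earlier strokes). No green shows behind the jaw at crop (165–210,132), so the pad isn't pushed in yet. This is the tooth before, and one more stroke is needed.

{"op": "jog_arm", "data": {"series": [[0,0,-0.12,0,0,0,1],[0,0,-0.23,0,0,0,1],[0,0,-0.33,0,0,0,1],[0,0,-0.41,0,0,0,1],[0,0,-0.48,0,0,0,1],[0,0,-0.515,0,0,0,1],[0,0,-0.53,0,0,0,1],[0,0,-0.53,0,0,0,1]]}}

```text
clock: 15.83
eef_pos: [483.0, 91.9, 75.8]
eef_rot: [3.141, 0.003, -0.088]
wrist_force: [-13.2, -1.4, 29.5]
finger_gap: 0.4
finger_force: 15.4
```

{"op": "jog_arm", "data": {"series": [[0,0,0.1,0,0,0,1],[0,0,0.25,0,0,0,1],[0,0,0.4,0,0,0,1],[0,0,0.5,0,0,0,1],[0,0,0.6,0,0,0,1],[0,0,0.75,0,0,0,1],[0,0,0.9,0,0,0,1],[0,0,1,0,0,0,1]]}}

```text
clock: 16.5
eef_pos: [483.4, 92.0, 195.6]
eef_rot: [3.141, 0.002, -0.088]
wrist_force: [-1.3, -0.2, 0.2]
finger_gap: 0.6
finger_force: 0.0
```

{"op": "jog_arm", "data": {"series": [[-0.2,-0.25,0,0,0,0,1],[-0.4,-0.5,0,0,0,0,1],[-0.6,-0.75,0,0,0,0,1],[-0.8,-1,0,0,0,0,1],[-0.8,-1,0,0,0,0,1]]}}

```text
clock: 16.92
eef_pos: [384.3, -31.0, 194.2]
eef_rot: [3.141, 0.003, -0.091]
wrist_force: [-0.5, 0.7, -0.4]
finger_gap: 0.5
finger_force: 0.0
```

```bash
python3 j.py j5; python3 - <<'E'
import cv2,numpy as np
for n in("j4","j5"):
    im=cv2.imread(f"pics/{n}T.png");h=cv2.cvtColor(im,cv2.COLOR_BGR2HSV)
    m=cv2.inRange(h,(100,120,60),(120,255,255));m[:145]=0;m[185:]=0;m[:,:255]=0;m[:,300:]=0
    k,l,st,c=cv2.connectedComponentsWithStats(m);print(n,[(c[i].round(1).tolist(),int(st[i,4])) for i in range(1,k) if st[i,4]>8])
    g=cv2.inRange(h,(40,60,50),(85,255,255))[145:185,255:300];print((np.argwhere(g)[:,::-1]+[255,145]).tolist())
T=cv2.imread("pics/j5T.png");S=cv2.imread("pics/j5S.png")
cv2.imwrite("pics/j5c.png",np.hstack([cv2.resize(T[145:215,245:315],(400,400),interpolation=2),cv2.resize(S[185:255,245:315],(400,400),interpolation=2)]))
E
```

```text
[275.6 164.7] 237 [275.5 164.7]
[274.  215.5] 118 [273.6 215.4]
(array([621.41432555, 183.80620934, 102.85842005]), np.float64(4.509631416471955))
17.0167 [387.1 -28.6 194.7] [ 0.3  1.1 -0. ]
j4 [([276.7, 163.0], 206), ([275.3, 171.6], 35)]
[]
j5 [([276.7, 164.7], 208), ([275.6, 172.5], 31)]
[[270, 160], [270, 161], [271, 161], [282, 161], [283, 161], [282, 162], [283, 162]]
```

View pics/j5c.png

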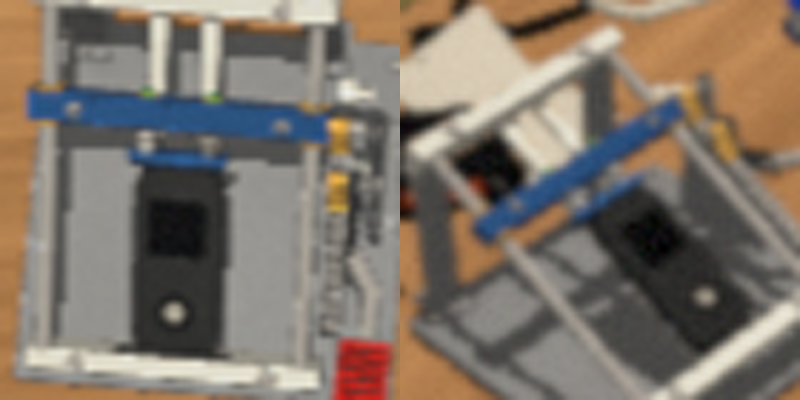

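Both pin ends show green behind the jaw, at top (270,161) and (282,161), with no red. The pad is in by about 3 mm, the phone is seated against the ledge, the lever is up and the arm is clear.

```bash
python3 -c "
from cell import manip
print(manip.sign_off())"
```

```text
the job is handed in; nothing more can be done
None
```

The phone is face up, centred on the rests against the lower ledge; five full lever strokes pushed the pad in about 3 mm, both pins show green with no red, and I handed the job in at about 17 s with the arm clear.

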